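# Hold the lighter cast ball in the optical micrometer's beam

### The arm

A 6-joint arm with a two-finger parallel gripper is mounted at the origin on the work surface. World frame = base frame: x ahead of the robot, y to its left, z up, the work surface at z = 0. Lengths are in mm, angles in rad, forces in N, time in s.
With the tool pointing down it reaches from about 325 to 775 mm from the base axis. Payload 5.5 kg.
Tool frame: the origin (TCP) lies at the very end of the fingers, on their centre line; the grasp point (between the pads) lies 19 mm behind it; x points along the fingers, y is the direction in which the jaws open and shut, and the axes are right-handed (so a half turn about x gives the same grasp; the last joint's range is limited). The gripper opens to 85 mm and grips with 20 to 120 N. Pads are 22 mm wide; open, the fingers measure 114 mm over their backs; the gripper's body (76 mm by 85 mm) begins 54 mm behind the grasp point. The pads swing forward as they close: fully open they stand 13 mm farther back than shut.
Start: joints at [-1.4, 0.091, 1.231, -0, 1.82, -0.057], TCP at [135.499, -584.514, 192.775] pointing down, gripper open.
Joint ranges: [-2.87, 2.87], [-0.86, 2.18], [0.17, 2.46], [-1.51, 4.65], [0.06, 2.69], [-2.65, 2.65]. Speed limits (rad/s): [2.57, 2.57, 3.01, 3.14, 3.14, 3.14].

### API

Orientations are given as [roll, pitch, yaw] about the fixed x, y, z axes, in that order (R = Rz(yaw) Ry(pitch) Rx(roll)).
In Python, from rig import state, camera, camera_params, bot gives the robot as it stands.
- The arm moves only by the tool move_arm, never from a script. Its argument "rows" is text: rows parted by semicolons, each of 6 numbers parted by spaces: the shift along the tool's x, y, z in m, then the turn, a rotation vector about the tool's x, y, z in degrees. In form: tx ty tz wx wy wz; .... A call has 1 to 12 rows; each row shifts and turns the pose as measured when the row begins, along the tool's axes as they then stand; what a row does not reach is not made up. A row lasts 1/12 s, in which the tool goes at most 41.7 mm and 7.16 degrees, less where a joint would pass 70% of its speed; a pose out of reach is approached as far as the arm can. A call with a gripper value outside its range is refused whole. "fingers" is the finger opening in m, from 0 to 0.0854, set as the call begins (left out, the last holds). The fingers move at their own pace and stop on an object; "force" is the grip in N (left out, the last holds). Time passes only in rows, so rows that do not move let the fingers close. It gives the time, the measured TCP pose, the force and the opening at its end, in the units of the state.
- state(): the state, without advancing time (a new reading comes with each control period).
- camera(name): name is "side" or "top"; returns (picture, depth): 420x560x3 uint8, blue, green, red; 420x560 float32, mm along the optical axis (not along the pixel's ray), 0 where there is no reading.
- camera_params(name): a dict with "K" (3x3 intrinsics, pixels), "extrinsics" (4x4, takes a point from world to camera coordinates). Camera axes: x right, y down, z forward; pixel columns grow to the right and rows downward; lengths in mm; the calibration is good to about 2 mm. A picture is of the moment at which its call begins. camera_params takes no time and is no camera call.
- bot.finish_job(): hands the job in, once; it reports no verdict.
The state is a dict: "time": time; "q": joint angles; "dq": joint speeds; "joint_torque": joint torques, N m; "tool_pos": TCP position; "tool_rot": TCP orientation; "contact_force": force on the tool from outside, world axes, zero at the start; "torque": the same for the moment, N m; "gripper_width": finger opening in mm.
Only numpy, scipy, OpenCV 4.12 (cv2) and the standard library are available. Lean on these libraries where they do the work, as an engineer would, in place of code of your own. Each camera call takes 0.05 s, during which the arm holds its last target. There are 200 camera calls.

### The job

Two cast balls look alike, but the lighter one is suspected of a cavity: lift the two trays by their grips to feel which is lighter, and leave the heavier standing flat on the bench with its ball in it. Carry the lighter ball in its tray, without letting either ball roll out of its pocket, and hold the tray level in mid-air between the two heads of the optical micrometer so that the ball is in the middle of the beam, at the height of the middle of the windows. Do not knock the micrometer or disturb the specimens and the bottle; finish still holding the tray there, level and steady - do not put it down.

Things in the scene. Friction and masses are not known exactly. Their poses are not given: they have to be found in the camera images.
- tray_1: one of two identical aluminium sample trays, 0.2 kg. Origin: underside, below the pocket's centre; x from grip to pocket, z up. Pocket plate 70 x 70 x 10 mm centred on it; neck 40 mm wide, 10 mm thick, to x = -87 mm, carrying an upright black grip plate at x = -70 mm: 10 mm thick (x), 36 mm wide (y), top edge 88 mm above the underside.
- tray_1_grip (a point): where to grip tray 1: middle of its upright grip plate (10 mm thick along x, 36 mm wide along y), 72 mm above the tray's underside, 16 mm below the plate's top edge; axes as the tray's. It is 70 mm behind the pocket's centre (x = -70 mm), so the load hangs to one side.
- tray_1_pocket (a point): the ball's centre when it lies in the middle of tray 1's pocket, 28.5 mm above the tray's underside; axes as the tray's. Pocket: round flat recess 36 mm across, 4 mm deep, floor 6 mm above the underside; the ball rolls about 5 mm any way to the rim, and climbs out if the tray tips about 35 degrees or is jerked.
- ball_1_center (a point): centre of the dark cast-iron ball, 45 mm in diameter, loose in tray 1. The two balls look alike, but each has an unseen cavity: either weighs anything from 105 to 350 g, drawn anew each start. Its orientation means nothing (it rolls).
- tray_2: one of two identical aluminium sample trays, 0.2 kg. Origin: underside, below the pocket's centre; x from grip to pocket, z up. Pocket plate 70 x 70 x 10 mm centred on it; neck 40 mm wide, 10 mm thick, to x = -87 mm, carrying an upright black grip plate at x = -70 mm: 10 mm thick (x), 36 mm wide (y), top edge 88 mm above the underside.
- tray_2_grip (a point): where to grip tray 2: middle of its upright grip plate (10 mm thick along x, 36 mm wide along y), 72 mm above the tray's underside, 16 mm below the plate's top edge; axes as the tray's. It is 70 mm behind the pocket's centre (x = -70 mm), so the load hangs to one side.
- tray_2_pocket (a point): the ball's centre when it lies in the middle of tray 2's pocket, 28.5 mm above the tray's underside; axes as the tray's. Pocket: round flat recess 36 mm across, 4 mm deep, floor 6 mm above the underside; the ball rolls about 5 mm any way to the rim, and climbs out if the tray tips about 35 degrees or is jerked.
- ball_2_center (a point): centre of the dark cast-iron ball, 45 mm in diameter, loose in tray 2. The two balls look alike, but each has an unseen cavity: either weighs anything from 105 to 350 g, drawn anew each start. Its orientation means nothing (it rolls).
- gauge: optical micrometer fixed to the bench: base rail 80 (x) x 330 (y) x 15 mm high, origin mid-underside, with two grey heads 66 (x) x 80 mm (y), tops 138 mm above the bench, centred at y = +-112.5 mm. The 140 mm gap between them is open above and to both x sides; its -x side roughly faces the robot; a 26 mm high box lies along the rail's +x edge. Inner faces have greenish windows 34 mm wide, 66 mm high, centred 95 mm up.
- beam (a point): middle of the measuring beam: half-way between the two windows, 95 mm above the bench. The beam runs along y from window to window and is 66 mm high; axes as the gauge's.
- mount_1: bystander: polished specimen in a black resin disc, 32 mm across, 20 mm high, origin at the middle of its underside
- mount_2: bystander: polished specimen in a black resin disc, 32 mm across, 20 mm high, origin at the middle of its underside
- etchant: bystander: small amber bottle, 44 mm across, 85 mm high, black cap, origin at the middle of its underside
Not all that is in view belongs to the job. What is shaped like the tray_2 but red or yellow is not meant. Leave any purple look-alike of the tray_1 alone.

How it is judged (in metres and radians):
At the end, for the whole second after the job is handed in: Fingers alone hold the lighter ball's tray (either if within 15 g), still, level within 4 degrees, ball in its pocket, its centre within 10 mm of the beam's middle in height and gauge x, 25 mm along the beam. The other tray stands flat on the bench, let go, ball in its pocket (((x of ball_1_center in the frame of beam between -0.01 and 0.01 m and y of ball_1_center in the frame of beam between -0.025 and 0.025 m and z of ball_1_center in the frame of beam between -0.01 and 0.01 m and distance between ball_1_center and tray_1_pocket below 0.014 m and angle between tray_1's own z axis and vertical below 0.07 rad and linear speed of each of tray_1, tray_2 below 0.02 m/s and contact force between tray_1 and the fingers above 2 N and contact force between tray_1 and gauge below 0.05 N and height (world z) of tray_2 below 0.006 m and angle between tray_2's own z axis and vertical below 0.05 rad and contact force between tray_2 and the fingers below 0.05 N and distance between ball_2_center and tray_2_pocket below 0.014 m and ((contact force between ball_1 and tray_1 below 1.28 N and contact force between ball_2 and tray_2 above 0.92 N) or (contact force between ball_1 and tray_1 below 1.48 N and contact force between ball_2 and tray_2 above 1.12 N) or (contact force between ball_1 and tray_1 below 1.68 N and contact force between ball_2 and tray_2 above 1.32 N) or (contact force between ball_1 and tray_1 below 1.88 N and contact force between ball_2 and tray_2 above 1.52 N) or (contact force between ball_1 and tray_1 below 2.08 N and contact force between ball_2 and tray_2 above 1.72 N) or (contact force between ball_1 and tray_1 below 2.28 N and contact force between ball_2 and tray_2 above 1.92 N) or (contact force between ball_1 and tray_1 below 2.48 N and contact force between ball_2 and tray_2 above 2.12 N) or (contact force between ball_1 and tray_1 below 2.68 N and contact force between ball_2 and tray_2 above 2.32 N) or (contact force between ball_1 and tray_1 below 2.88 N and contact force between ball_2 and tray_2 above 2.52 N) or (contact force between ball_1 and tray_1 below 3.08 N and contact force between ball_2 and tray_2 above 2.72 N) or (contact force between ball_1 and tray_1 below 3.28 N and contact force between ball_2 and tray_2 above 2.92 N) or (contact force between ball_1 and tray_1 below 3.48 N and contact force between ball_2 and tray_2 above 3.12 N) or (contact force between ball_1 and tray_1 below 3.68 N and contact force between ball_2 and tray_2 above 3.32 N))) or (x of ball_2_center in the frame of beam between -0.01 and 0.01 m and y of ball_2_center in the frame of beam between -0.025 and 0.025 m and z of ball_2_center in the frame of beam between -0.01 and 0.01 m and distance between ball_2_center and tray_2_pocket below 0.014 m and angle between tray_2's own z axis and vertical below 0.07 rad and linear speed of each of tray_2, tray_1 below 0.02 m/s and contact force between tray_2 and the fingers above 2 N and contact force between tray_2 and gauge below 0.05 N and height (world z) of tray_1 below 0.006 m and angle between tray_1's own z axis and vertical below 0.05 rad and contact force between tray_1 and the fingers below 0.05 N and distance between ball_1_center and tray_1_pocket below 0.014 m and ((contact force between ball_2 and tray_2 below 1.28 N and contact force between ball_1 and tray_1 above 0.92 N) or (contact force between ball_2 and tray_2 below 1.48 N and contact force between ball_1 and tray_1 above 1.12 N) or (contact force between ball_2 and tray_2 below 1.68 N and contact force between ball_1 and tray_1 above 1.32 N) or (contact force between ball_2 and tray_2 below 1.88 N and contact force between ball_1 and tray_1 above 1.52 N) or (contact force between ball_2 and tray_2 below 2.08 N and contact force between ball_1 and tray_1 above 1.72 N) or (contact force between ball_2 and tray_2 below 2.28 N and contact force between ball_1 and tray_1 above 1.92 N) or (contact force between ball_2 and tray_2 below 2.48 N and contact force between ball_1 and tray_1 above 2.12 N) or (contact force between ball_2 and tray_2 below 2.68 N and contact force between ball_1 and tray_1 above 2.32 N) or (contact force between ball_2 and tray_2 below 2.88 N and contact force between ball_1 and tray_1 above 2.52 N) or (contact force between ball_2 and tray_2 below 3.08 N and contact force between ball_1 and tray_1 above 2.72 N) or (contact force between ball_2 and tray_2 below 3.28 N and contact force between ball_1 and tray_1 above 2.92 N) or (contact force between ball_2 and tray_2 below 3.48 N and contact force between ball_1 and tray_1 above 3.12 N) or (contact force between ball_2 and tray_2 below 3.68 N and contact force between ball_1 and tray_1 above 3.32 N))))); the arm keeps its last pose, push and grip.
It fails at once if ball 1 leaves its pocket (distance between ball_1_center and tray_1_pocket above 0.014 m).
It fails at once if ball 2 leaves its pocket (distance between ball_2_center and tray_2_pocket above 0.014 m).
It fails at once if the optical micrometer is knocked (over 3 N) (contact force between gauge and anything else above 3 N).
It fails at once if a specimen or the bottle is disturbed (moved over 20 mm) (distance of any of mount_1, mount_2, etchant from where it was at the start of the episode above 0.02 m).
It also fails if it takes over 64 s, if anything falls off the work surface, if the arm or the gripper's body presses on something with over 40 N, if the wrist force passes 120 N, or if a joint passes its speed limit or range.

## Working session

There is one attempt and no reset: what is moved stays moved. The work goes in short steps, Python scripts to look and compute and a tool call to move; the robot and the scene stay as the last step left them, time stands still between calls to the robot, and variables do not carry over. Pictures are saved under pics/ and viewed, about 8 in all and at most 12, crops included, and the job is handed in when it is done.

Besides the shell and the picture viewer there is one more tool, called after "Emit:" in YAML: its name, and indented under it one key for each argument. move_arm: Moves the arm, as the interface text tells. Its arguments: {"type":"object","properties":{"rows":{"type":"string"},"fingers":{"type":"number"},"force":{"type":"number"}},"required":["rows"]}

```bash
mkdir -p pics
cat > h.py <<'E'
import numpy as np, cv2
from rig import state, camera, camera_params, bot
def world(name,d,px):
    P=camera_params(name);K=np.array(P["K"]);T=np.linalg.inv(np.array(P["extrinsics"]))
    out=[]
    for u,v in px:
        z=d[int(round(v)),int(round(u))]
        out.append((T@np.array([*(np.linalg.inv(K)@[u,v,1]*z),1]))[:3])
    return np.array(out)
def grid(name,d):
    P=camera_params(name);K=np.array(P["K"]);T=np.linalg.inv(np.array(P["extrinsics"]))
    v,u=np.mgrid[0:d.shape[0],0:d.shape[1]]
    c=np.stack([(u-K[0,2])/K[0,0]*d,(v-K[1,2])/K[1,1]*d,d,np.ones_like(d)],-1)
    return (c@T.T)[...,:3]
E
python3 - <<'E'
from h import *
for n in("side","top"):
    p,d=camera(n);cv2.imwrite(f"pics/{n}0.png",p);np.save(f"pics/{n}0.npy",d)
    P=camera_params(n);print(n,np.round(P["K"],1).tolist(),np.round(P["extrinsics"],3).tolist())
s=state();print(s)
E
```

```text
side [[528.8, 0.0, 275.2], [0.0, 528.8, 214.8], [0.0, 0.0, 1.0]] [[-0.997, -0.08, -0.014, 552.853], [-0.035, 0.581, -0.813, 67.277], [0.073, -0.81, -0.582, 1144.753], [0.0, 0.0, 0.0, 1.0]]
top [[514.2, 0.0, 275.5], [0.0, 514.2, 211.2], [0.0, 0.0, 1.0]] [[-0.026, -1.0, -0.005, 82.752], [-0.996, 0.026, -0.088, 548.837], [0.088, 0.003, -0.996, 1313.701], [0.0, 0.0, 0.0, 1.0]]
{'time': 0.1, 'q': array([-1.39969599e+00,  9.18133624e-02,  1.23178485e+00, -1.06773984e-05,
        1.81979503e+00, -5.66933679e-02]), 'dq': array([ 0.00081589, -0.00203074, -0.00314249, -0.00044546,  0.00043587,
        0.00020495]), 'joint_torque': array([ 2.11201695e-03, -4.60218823e+01, -4.19218004e+01, -1.65313845e-04,
        1.06147496e-02, -1.16135888e-05]), 'tool_pos': array([ 135.44034974, -584.18095559,  191.73521634]), 'tool_rot': array([-1.62174005,  1.56899571,  1.74764369]), 'contact_force': array([-0.81933092, -0.00737261, -0.34165765]), 'torque': array([-0.01456847,  0.04962114,  0.01570744]), 'gripper_width': 85.58183819944917}
```

View pics/top0.png

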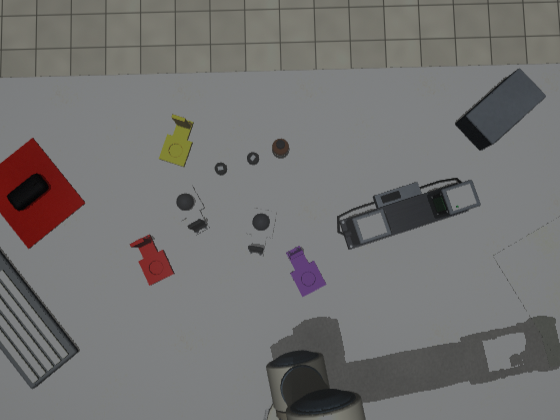

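View pics/side0.png

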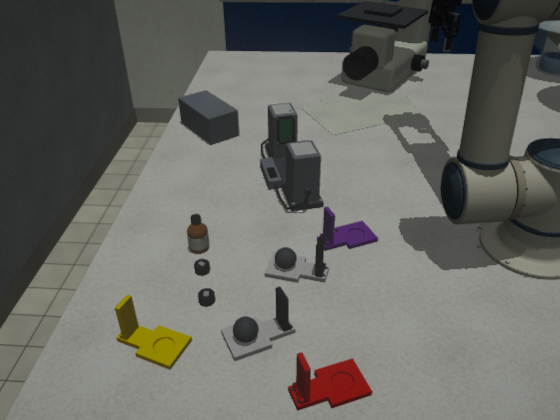

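Top view: the look-alikes are yellow (176,150), red (155,267) and purple (307,278). The two plain aluminium trays with balls are at ball (185,202)/grip (198,226) and ball (261,222)/grip (256,249), so I choose those two. The gauge is at about (410,213). Specimens are at (221,169) and (253,158), and the bottle is at (281,148).

Run:
```python
from h import *
from scipy.optimize import least_squares
p=cv2.imread("pics/top0.png");d=np.load("pics/top0.npy");W=grid("top",d)
ps=cv2.imread("pics/side0.png");ds=np.load("pics/side0.npy");S=grid("side",ds)
c=cv2.resize(p[170:270,150:300],None,fx=5,fy=5,interpolation=cv2.INTER_CUBIC);cv2.imwrite("pics/crop.png",np.clip(c*1.6,0,255).astype(np.uint8))
def fit(Q):
    f=lambda x:np.linalg.norm(Q-x,axis=1)-22.5
    r=least_squares(f,Q.mean(0)-[0,0,10],loss="soft_l1");return r.x,np.abs(r.fun).mean()
for n,A,pts in(("top",W,[(185,202),(261,222)]),("side",S,[(246,329),(286,259)])):
    for u,v in pts:
        R=6 if n=="top" else 9
        yy,xx=np.mgrid[v-R:v+R+1,u-R:u+R+1];m=(yy-v)**2+(xx-u)**2<R*R
        print(n,"ball",[np.round(a,1) for a in fit(A[yy[m],xx[m]])])
def show(n,A,u0,u1,v0,v1,lo,hi):
    Q=A[v0:v1,u0:u1].reshape(-1,3);Q=Q[(Q[:,2]>lo)&(Q[:,2]<hi)]
    r=cv2.minAreaRect(Q[:,:2].astype(np.float32));print(n,len(Q),np.round(Q.mean(0),1),[np.round(a,1) for a in r])
show("top gripA",W,185,212,216,236,75,95);show("top gripB",W,245,268,240,258,75,95)
show("side gripA",S,268,298,282,335,45,95);show("side gripB",S,310,330,230,282,45,95)
show("side gripAtop",S,268,298,282,335,80,95);show("side gripBtop",S,310,330,230,282,80,95)
show("head L",W,345,395,200,250,132,145);show("head R",W,440,485,175,220,132,145)
show("heads side far",S,262,302,95,160,132,145);show("heads side near",S,280,322,135,200,132,145)
show("etch",W,268,292,135,162,70,95)
```

```text
top ball [array([580.4, 303.6,  27.3]), np.float64(1.8)]
top ball [array([519. , 104.5,  66.8]), np.float64(14.4)]
side ball [array([582.3, 302.9,  29.3]), np.float64(1.1)]
side ball [array([524.4, 106.6,  29.1]), np.float64(1.3)]
top gripA 63 [519.3 269.5  86.3] [array([519.4, 270.4]), array([ 9.6, 34.6]), np.float64(29.1)]
top gripB 61 [454.9 121.3  86.2] [array([455. , 121.3]), array([35.8,  9.9]), np.float64(78.3)]
side gripA 305 [519.7 276.6  72.2] [array([520.1, 272. ]), array([10.7, 37.6]), np.float64(27.9)]
side gripB 189 [456.2 128.6  73.2] [array([449. ,  86.6]), array([112.4,  10.2]), np.float64(78.8)]
side gripAtop 121 [520.1 273.6  86.8] [array([520.5, 271.4]), array([10.6, 36.2]), np.float64(29.1)]
side gripBtop 85 [456.1 125.   86.9] [array([456.1, 121.9]), array([38.1, 10.2]), np.float64(79.4)]
head L 906 [ 499.6 -158.8  136.8] [array([ 499.9, -159.5]), array([65.3, 83.2]), np.float64(16.8)]
head R 879 [ 562.7 -372.7  136.7] [array([ 562.5, -372.6]), array([65.4, 82.3]), np.float64(15.7)]
heads side far 589 [ 546.4 -282.6  137.8] [array([ 532.9, -266.2]), array([ 66.4, 307.9]), np.float64(16.2)]
heads side near 517 [ 500.6 -152.6  137.8] [array([ 502.2, -159.3]), array([65.9, 88.4]), np.float64(16.0)]
etch 65 [714.6  52.3  83.2] [array([715.2,  52.6]), array([20.2, 20.9]), np.float64(89.0)]
```

View pics/crop.png

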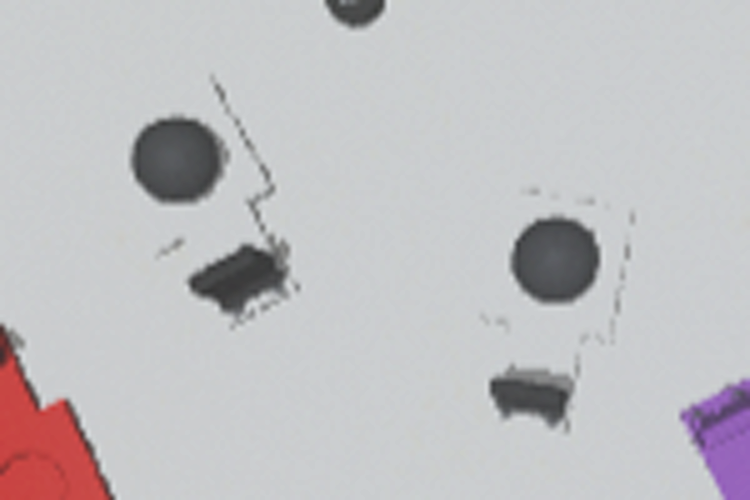

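Crop (5x): both chosen trays are plain aluminium with a dark ball and a black grip. The grips are at crop (238,275) and (530,395), and the coloured ones are excluded.

```bash
cat >> h.py <<'E'
from scipy.spatial.transform import Rotation as Ro
GA=(520.3,271.3,28.5);GB=(455.6,121.7,-11.5)
C=np.array([531.5,-266]);GY=16.2
def goal(t,z):  # target in world with vertical tool, tool y at angle t[2] (mod 180)
    s=state();R=Ro.from_euler("xyz",s["tool_rot"]).as_matrix();p=s["tool_pos"]
    psi=np.degrees(np.arctan2(R[1,1],R[0,1]))
    out={}
    for k in(0,180):
        a=np.radians(t[2]+k);y=np.array([np.cos(a),np.sin(a),0]);x=np.array([0,0,-1.]);D=np.stack([x,y,np.cross(x,y)],1)
        rv=Ro.from_matrix(R.T@D).as_rotvec(degrees=True)
        out[k]=(np.round(rv,1))
    print("t",s["time"],"p",np.round(p,1),"psi",round(psi,1),"q",np.round(s["q"],2),"w",round(s["gripper_width"],1),"F",np.round(s["contact_force"],2),"T",np.round(s["torque"],3))
    print(" shift tool(mm)",np.round(R.T@(np.array([t[0],t[1],z])-p),1)," rotvec",out)
E
python3 -c "
from h import *
goal(GB,250);goal(GA,250)"
```

```text
t 0.1 p [ 135.4 -584.2  191.7] psi -76.9 q [-1.4   0.09  1.23 -0.    1.82 -0.06] w 85.6 F [-0.82 -0.01 -0.34] T [-0.015  0.05   0.016]
 shift tool(mm) [ -57.1 -615.4 -471.3]  rotvec {0: array([-65.4,  -0.1,   0.1]), 180: array([1.146e+02, 1.000e-01, 1.000e-01])}
t 0.1 p [ 135.4 -584.2  191.7] psi -76.9 q [-1.4   0.09  1.23 -0.    1.82 -0.06] w 85.6 F [-0.82 -0.01 -0.34] T [-0.015  0.05   0.016]
 shift tool(mm) [ -56.9 -746.6 -568.1]  rotvec {0: array([-1.054e+02, -1.000e-01,  1.000e-01]), 180: array([74.6,  0.1,  0.1])}
```

Emit:
move_arm:
  rows: "-0.03 0 0 0 0 0; -0.03 0 0 0 0 0; 0 -0.031 -0.024 0 0 0; 0 -0.031 -0.024 0 0 0; 0 -0.031 -0.024 0 0 0; 0 -0.031 -0.024 0 0 0; 0 -0.031 -0.024 0 0 0; 0 -0.031 -0.024 0 0 0; 0 -0.031 -0.024 0 0 0; 0 -0.031 -0.024 0 0 0; 0 -0.031 -0.024 0 0 0; 0 -0.031 -0.024 0 0 0"
  fingers: 0.045
  force: 80

```text
time: 1.1
tool_pos: [301.3, -219.0, 244.7]
tool_rot: [-1.523, 1.545, 1.833]
contact_force: [1.3, -0.2, 0.2]
gripper_width: 44.8
```

Emit:
move_arm:
  rows: "0 -0.031 -0.024 0 0 0; 0 -0.031 -0.024 0 0 0; 0 -0.031 -0.024 0 0 0; 0 -0.031 -0.024 0 0 0; 0 -0.031 -0.024 0 0 0; 0 -0.031 -0.024 0 0 0; 0 -0.031 -0.024 0 0 0; 0 -0.031 -0.024 0 0 0; 0 -0.031 -0.024 0 0 0; 0 0 0 -6.5 0 0; 0 0 0 -6.5 0 0; 0 0 0 -6.5 0 0"

```text
time: 2.1
tool_pos: [455.7, 127.0, 245.7]
tool_rot: [-1.678, 1.543, 2.037]
contact_force: [0.8, 0.3, 0.7]
gripper_width: 44.8
```

Emit:
move_arm:
  rows: "0 0 0 -6.5 0 0; 0 0 0 -6.5 0 0; 0 0 0 -6.5 0 0; 0 0 0 -6.5 0 0; 0 0 0 -6.5 0 0; 0 0 0 -6.5 0 0; 0 0 0 -6.5 0 0"

```text
time: 2.68
tool_pos: [454.4, 128.5, 241.1]
tool_rot: [-2.242, 1.539, 2.312]
contact_force: [0.6, 0.2, 0.2]
gripper_width: 45.3
```

```bash
python3 -c "
from h import *
goal(GB,130)"
```

```text
t 2.6833 p [454.4 128.5 241.1] psi -9.1 q [ 0.18 -0.22  1.44  0.03  1.94  0.35] w 45.3 F [0.65 0.24 0.22] T [ 0.023 -0.035  0.021]
 shift tool(mm) [110.9   5.    8.7]  rotvec {0: array([ 2.4, -1.1,  1.4]), 180: array([-177.6,   -2.2,   -1.7])}
```

Emit:
move_arm:
  rows: "0.03 0.002 0.003 0.8 -0.4 0.5; 0.03 0.002 0.003 0.8 -0.4 0.5; 0.03 0.001 0.002 0.8 -0.3 0.4; 0.02 0 0 0 0 0; 0 0 0 0 0 0; 0 0 0 0 0 0"

```text
time: 3.18
tool_pos: [456.4, 120.7, 126.2]
tool_rot: [0.396, 1.57, -1.37]
contact_force: [-0.9, 0.3, 0.4]
gripper_width: 44.6
```

Run:
```python
from h import *
goal(GB,53)
p,d=camera("side");cv2.imwrite("pics/s1.png",cv2.resize(p[180:340,220:380],None,fx=3.5,fy=3.5))
```

```text
t 3.1833 p [456.4 120.7 126.2] psi -11.2 q [ 0.19 -0.26  1.68 -0.    1.72  0.38] w 44.6 F [-0.87  0.29  0.43] T [-0.01   0.029 -0.037]
 shift tool(mm) [73.2 -1.1 -0.9]  rotvec {0: array([ 0.3,  0.1, -0. ]), 180: array([-1.797e+02,  0.000e+00,  1.000e-01])}
```

View pics/s1.png

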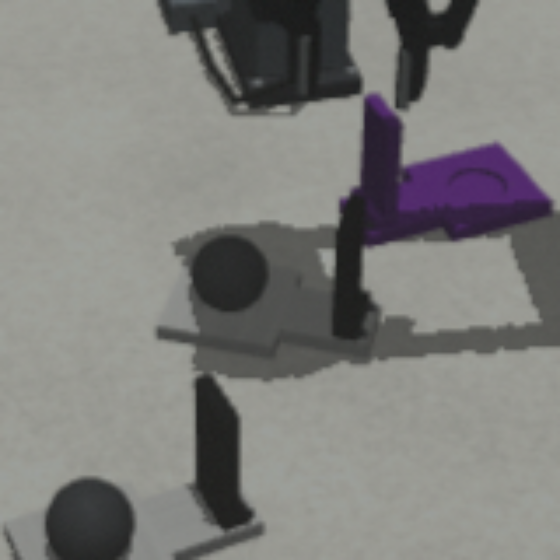

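Run:
```python
from h import *
P=camera_params("side");K=np.array(P["K"]);E=np.array(P["extrinsics"])
for q in [(456.4,120.7,126.2),(456.4+22*.98,120.7-4.3,130),(456.4-22*.98,120.7+4.3,130),(455.6,121.7,88)]:
    c=(E@[*q,1])[:3];uv=K@c/c[2];print(q,((uv[:2]-[220,180])*3.5).round())
```

```text
(456.4, 120.7, 126.2) [352. 156.]
(477.96, 116.4, 130) [313. 145.]
(434.84, 125.0, 130) [392. 157.]
(455.6, 121.7, 88) [351. 213.]
```

Run:
```python
from h import *
p,d=camera("side");np.save("pics/s2.npy",d);W=grid("side",d)
m=(W[...,0]>380)&(W[...,0]<530)&(W[...,1]>60)&(W[...,1]<180)&(W[...,2]>92)
v,u=np.nonzero(m);Q=W[m]
print(len(Q))
for z in range(92,240,8):
    k=(Q[:,2]>=z)&(Q[:,2]<z+8)
    if k.sum():print(z,k.sum(),Q[k].min(0).round(),Q[k].max(0).round(),u[k].min(),u[k].max(),v[k].min(),v[k].max())
print(state()["tool_pos"])
```

```text
8421
164 11 [430. 106. 169.] [481. 138. 172.] 308 336 200 211
172 60 [421. 104. 172.] [493. 139. 180.] 302 341 197 210
180 60 [420. 106. 180.] [493. 138. 188.] 302 342 193 207
188 73 [420. 106. 188.] [493. 137. 196.] 302 342 190 203
196 59 [420. 109. 196.] [491. 137. 204.] 303 342 187 199
204 61 [418. 106. 204.] [501. 140. 212.] 298 344 184 195
212 131 [406. 106. 212.] [511. 144. 220.] 292 351 178 193
220 187 [403. 100. 220.] [513. 144. 228.] 291 353 173 190
228 129 [400. 100. 228.] [515. 144. 236.] 290 355 170 186
236 199 [399. 101. 236.] [519. 148. 244.] 288 356 166 183
[457.09853705 120.80471534 127.31724067]
```

The fingertips appear about 35 mm higher than the reported TCP. I'll shut the fingers here in free air and measure the tips again.

Emit:
move_arm:
  rows: "0 0 0 0 0 0; 0 0 0 0 0 0; 0 0 0 0 0 0; 0 0 0 0 0 0; 0 0 0 0 0 0; 0 0 0 0 0 0; 0 0 0 0 0 0; 0 0 0 0 0 0"
  fingers: 0.01

```text
time: 3.95
tool_pos: [460.7, 121.5, 135.3]
tool_rot: [1.893, 1.557, 0.128]
contact_force: [-0.3, 1.1, -0.4]
gripper_width: 10.0
```

Run:
```python
from h import *
p,d=camera("side");W=grid("side",d)
m=(W[...,0]>380)&(W[...,0]<530)&(W[...,1]>60)&(W[...,1]<180)&(W[...,2]>92)
v,u=np.nonzero(m);Q=W[m]
for z in range(92,240,8):
    k=(Q[:,2]>=z)&(Q[:,2]<z+8)
    if k.sum():print(z,k.sum(),Q[k].min(0).round(),Q[k].max(0).round())
goal(GB,53)
cv2.imwrite("pics/s3.png",cv2.resize(np.clip(p[130:290,230:410]*1.8,0,255).astype(np.uint8),None,fx=3.5,fy=3.5))
```

```text
172 18 [450. 109. 175.] [472. 135. 180.]
180 59 [441. 111. 180.] [478. 135. 188.]
188 59 [442. 114. 188.] [478. 135. 196.]
196 66 [440. 116. 196.] [478. 135. 204.]
204 68 [441. 108. 204.] [479. 134. 212.]
212 74 [429. 110. 212.] [491. 139. 220.]
220 154 [422. 111. 220.] [499. 142. 228.]
228 198 [418. 102. 228.] [504. 142. 236.]
236 145 [413. 101. 236.] [508. 143. 244.]
t 4.0 p [460.7 121.5 135.3] psi -11.2 q [ 0.19 -0.26  1.67 -0.    1.72  0.38] w 10.3 F [ 0.16 -1.    0.67] T [ 0.003 -0.049 -0.012]
 shift tool(mm) [82.2 -6.2  1.1]  rotvec {0: array([ 0.3, -0.3, -0.7]), 180: array([-179.6,    1.2,   -0.4])}
```

View pics/s3.png

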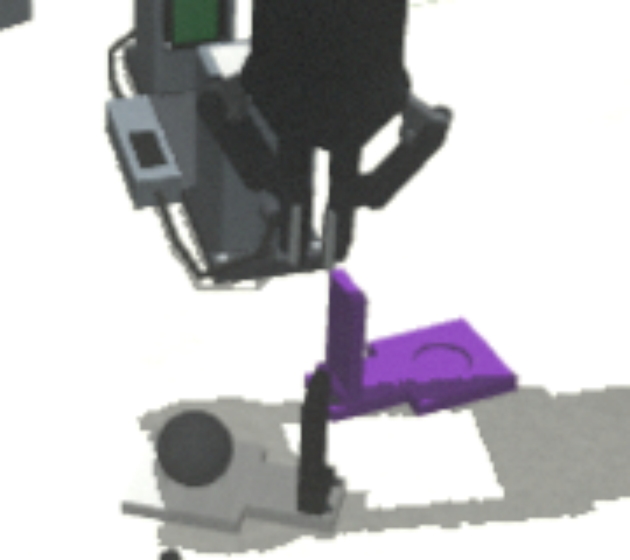

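The image shows the shut fingertips at crop (320,262), about z≈175, while the state says z=135. x and y agree. With either reading, reported z=97 clears the plate top (88), so I'll go down to there, open, and measure again.

Emit:
move_arm:
  rows: "-0.0 -0.003 0 0 0 -0.3; 0.02 -0.003 0.001 0 0 -0.3; 0.02 0 0 0 0 0; 0 0 0 0 0 0"
  fingers: 0.045

```text
time: 4.33
tool_pos: [455.0, 122.1, 95.4]
tool_rot: [2.535, 1.564, 0.77]
contact_force: [-1.1, 0.6, -0.3]
gripper_width: 45.0
```

```bash
cat >> h.py <<'E'
def tips(c,r=75,lo=92,step=8,hi=200,n="side"):
    p,d=camera(n);W=grid(n,d)
    m=(abs(W[...,0]-c[0])<r)&(abs(W[...,1]-c[1])<60)&(W[...,2]>lo);Q=W[m]
    for z in range(lo,hi,step):
        k=(Q[:,2]>=z)&(Q[:,2]<z+step)
        if k.sum():print(z,k.sum(),Q[k].min(0).round(),Q[k].max(0).round())
    return p,d
E
python3 - <<'E'
from h import *
p,d=tips(GB)
for i in range(3):
    goal(GB,53);camera("top")
E
```

```text
132 5 [475. 109. 137.] [484. 125. 139.]
140 47 [421. 109. 140.] [488. 138. 148.]
148 59 [418. 110. 148.] [490. 138. 156.]
156 58 [418. 112. 156.] [491. 139. 164.]
164 64 [418. 105. 164.] [491. 139. 172.]
172 61 [414. 104. 172.] [498. 140. 180.]
180 107 [404. 118. 180.] [509. 144. 188.]
188 192 [401. 101. 188.] [511. 146. 196.]
196 115 [400.  99. 196.] [513. 145. 204.]
t 4.3833 p [455.5 122.2  97.2] psi -11.1 q [ 0.19 -0.27  1.74  0.    1.66  0.38] w 45.1 F [0.97 0.61 0.1 ] T [ 0.015 -0.034 -0.   ]
 shift tool(mm) [44.2 -0.   0.7]  rotvec {0: array([ 0.4, -0.4, -0.3]), 180: array([-179.6,    0.5,   -0.6])}
t 4.4333 p [456.3 122.3  98.7] psi -11.2 q [ 0.19 -0.27  1.73  0.    1.66  0.38] w 45.1 F [ 0.27 -0.6   1.05] T [ 0.008 -0.014 -0.015]
 shift tool(mm) [45.7 -0.9  1.1]  rotvec {0: array([ 0.3, -0.4, -0.4]), 180: array([-179.6,    0.7,   -0.6])}
t 4.4833 p [456.9 122.4  99.7] psi -11.2 q [ 0.19 -0.27  1.73  0.    1.66  0.38] w 45.3 F [-0.45  0.73  0.41] T [-0.001  0.007 -0.006]
 shift tool(mm) [46.7 -1.6  1.3]  rotvec {0: array([ 0.4, -0.4, -0.5]), 180: array([-179.6,    0.8,   -0.7])}
```

Emit:
move_arm:
  rows: "0.022 -0.001 0.001 0 -0.3 -0.4; 0.022 -0.001 0.001 0 0 0"

```text
time: 4.7
tool_pos: [460.0, 122.0, 63.7]
tool_rot: [2.027, 1.553, 0.261]
contact_force: [-0.8, -0.5, -0.3]
gripper_width: 45.1
```

Run:
```python
from h import *
p,d=tips(GB)
for i in range(3):
    goal(GB,53);camera("top")
cv2.imwrite("pics/s4.png",cv2.resize(np.clip(p[170:290,240:400]*1.5,0,255).astype(np.uint8),None,fx=4.5,fy=4.5))
```

```text
100 6 [432. 111. 105.] [488. 135. 108.]
108 42 [427. 112. 109.] [494. 139. 116.]
116 55 [423. 104. 116.] [494. 139. 124.]
124 58 [424. 105. 124.] [494. 140. 132.]
132 57 [422. 107. 132.] [494. 139. 140.]
140 52 [419. 108. 140.] [498. 142. 148.]
148 99 [407. 113. 148.] [513. 144. 156.]
156 193 [406. 102. 156.] [515. 145. 164.]
164 115 [403. 100. 164.] [517. 145. 172.]
172 163 [401. 100. 172.] [519. 146. 180.]
180 169 [399. 106. 180.] [521. 146. 188.]
188 170 [397. 112. 188.] [522. 146. 196.]
196 256 [390. 110. 196.] [524. 148. 204.]
t 4.75 p [457.9 121.6  59.2] psi -11.1 q [ 0.19 -0.25  1.79  0.    1.59  0.38] w 45.0 F [-0.33  0.85 -2.87] T [-0.005  0.025 -0.008]
 shift tool(mm) [ 6.2 -2.4  0.4]  rotvec {0: array([ 0.4, -0.3, -0.6]), 180: array([-179.6,    1. ,   -0.5])}
t 4.8 p [457.4 121.5  60.3] psi -11.2 q [ 0.19 -0.25  1.79  0.    1.59  0.38] w 44.7 F [-0.16 -0.09 -0.2 ] T [ 0.02   0.055 -0.032]
 shift tool(mm) [ 7.3 -1.9  0.2]  rotvec {0: array([ 0.4, -0.3, -0.5]), 180: array([-179.6,    0.8,   -0.5])}
t 4.85 p [458.1 121.6  61.9] psi -11.2 q [ 0.19 -0.25  1.79  0.    1.59  0.38] w 44.9 F [-0.47  0.5   1.21] T [-0.01   0.014  0.005]
 shift tool(mm) [ 8.9 -2.6  0.5]  rotvec {0: array([ 0.3, -0.3, -0.6]), 180: array([-179.6,    1. ,   -0.5])}
```

View pics/s4.png

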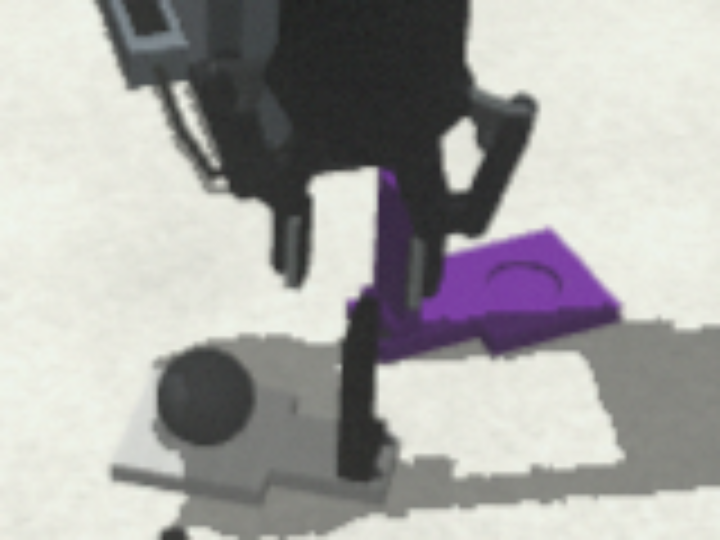

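The picture settles it: the tips at crop (292,285) and (415,305) are really at z≈105, above the plate top at (370,290). The true tips sit about 37 mm above the reported TCP. I'll trust vision for height, descend further, and shift about 3 mm back along jaw y.

Emit:
move_arm:
  rows: "0.015 -0.003 0 0 -0.2 -0.4; 0.014 -0.001 0 0 0 0; 0.004 0 0 0 0 0"

```text
time: 5.15
tool_pos: [458.6, 123.5, 34.4]
tool_rot: [2.005, 1.555, 0.239]
contact_force: [0.1, -0.3, -0.9]
gripper_width: 45.3
```

```bash
cat >> h.py <<'E'
def fing(c,yaw,lo=40):  # finger pixels by position along tray x / y from grip centre
    p,d=camera("side");W=grid("side",d)[150:400]
    a=np.radians(yaw);e=np.array([np.cos(a),np.sin(a)]);n=np.array([-e[1],e[0]])
    X=(W[...,:2]-c[:2]);t=X@e;w=X@n;z=W[...,2]
    for nm,k in(("near",(t<-8)&(t>-45)),("far",(t>8)&(t<45))):
        m=k&(abs(w)<30)&(z>lo)&(z<150)
        Z=z[m]
        print(nm,m.sum(),"zmin",np.sort(Z)[:6].round() if m.any() else "", "t",t[m].min().round(1),t[m].max().round(1),"w",w[m].min().round(1),w[m].max().round(1))
    return p
E
python3 - <<'E'
from h import *
fing(GB,-11.5)
for i in range(3):
    goal(GB,18);camera("top")
E
```

```text
near 320 zmin [79. 79. 79. 80. 81. 81.] t -44.5 -8.7 w -14.5 19.6
far 273 zmin [77. 78. 80. 80. 80. 81.] t 8.4 44.8 w -12.5 20.0
t 5.2 p [458.4 123.5  34.2] psi -11.2 q [ 0.19 -0.24  1.83  0.    1.54  0.39] w 44.7 F [-0.94  1.17 -0.56] T [-0.036  0.025  0.045]
 shift tool(mm) [16.1 -2.7  2.4]  rotvec {0: array([ 0.3, -0.4, -0.8]), 180: array([-179.7,    1.2,   -0.6])}
t 5.25 p [458.6 123.5  35. ] psi -11.2 q [ 0.19 -0.24  1.83  0.    1.54  0.39] w 44.5 F [-0.33  0.27  0.2 ] T [-0.024  0.017 -0.011]
 shift tool(mm) [16.9 -2.9  2.4]  rotvec {0: array([ 0.3, -0.4, -0.8]), 180: array([-179.7,    1.3,   -0.6])}
t 5.3 p [458.9 123.5  35.6] psi -11.2 q [ 0.19 -0.24  1.83  0.    1.54  0.39] w 45.1 F [-0.17  0.48  1.03] T [ 0.03  -0.049 -0.007]
 shift tool(mm) [17.6 -3.2  2.5]  rotvec {0: array([ 0.3, -0.4, -0.9]), 180: array([-179.7,    1.4,   -0.6])}
```

Emit:
move_arm:
  rows: "0.009 -0.004 0.002 0 -0.2 -0.5; 0.007 -0.001 0 0 0 0; 0.002 0 0 0 0 0"

```text
time: 5.6
tool_pos: [455.4, 122.8, 19.2]
tool_rot: [2.023, 1.559, 0.258]
contact_force: [-0.4, -0.6, -0.2]
gripper_width: 45.3
```

Run:
```python
from h import *
p=fing(GB,-11.5)
for i in range(2):
    goal(GB,18);camera("top")
cv2.imwrite("pics/s5.png",cv2.resize(np.clip(p[190:300,240:380]*1.5,0,255).astype(np.uint8),None,fx=5,fy=5))
```

```text
near 370 zmin [61. 62. 63. 64. 65. 65.] t -45.0 -9.1 w -17.1 18.9
far 338 zmin [60. 61. 62. 65. 65. 65.] t 8.3 44.9 w -13.0 19.7
t 5.65 p [455.1 122.7  18.9] psi -11.2 q [ 0.19 -0.24  1.85  0.    1.52  0.39] w 45.0 F [-0.92 -0.21  0.45] T [-0.02   0.001 -0.052]
 shift tool(mm) [0.9 0.6 0.9]  rotvec {0: array([ 0.3, -0.3, -0.5]), 180: array([-179.7,    0.9,   -0.4])}
t 5.7 p [455.3 122.7  19.3] psi -11.2 q [ 0.19 -0.24  1.85  0.    1.52  0.39] w 44.7 F [-0.18 -0.1  -1.05] T [-0.025 -0.036  0.014]
 shift tool(mm) [1.3 0.5 1. ]  rotvec {0: array([ 0.3, -0.3, -0.6]), 180: array([-179.7,    0.9,   -0.4])}
```

View pics/s5.png

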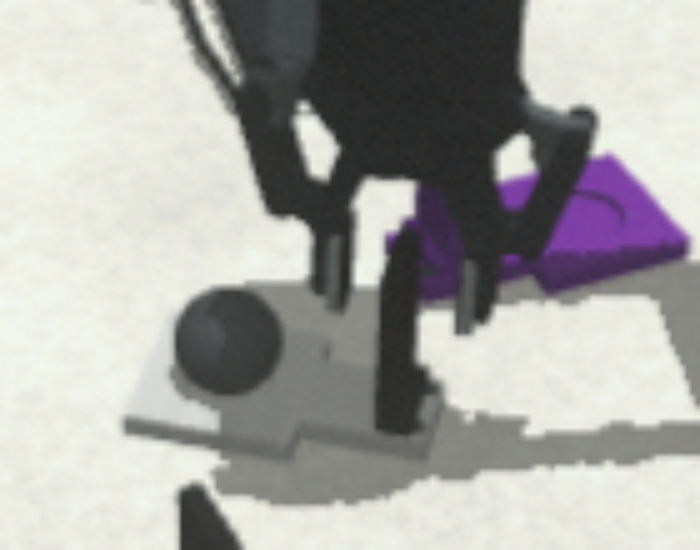

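Six pictures viewed. The fingers at crop (335,305) and (465,330) straddle the plate at (400,230), well centred. Closing.

Emit:
move_arm:
  rows: "0.001 0 0 0 0 0; 0.001 0 0 0 0 0; 0 0 0 0 0 0; 0.001 0 0 0 0 0; 0 0 0 0 0 0; 0.001 0 0 0 0 0"
  fingers: 0.0
  force: 100

```text
time: 6.25
tool_pos: [456.9, 122.9, 18.5]
tool_rot: [1.994, 1.556, 0.228]
contact_force: [-3.1, -1.1, 10.9]
gripper_width: 8.7
```

Run:
```python
from h import *
fing(GB,-11.5)
F=[]
for i in range(5):
    camera("top");s=state();F.append(np.r_[s["tool_pos"],s["contact_force"],s["torque"]])
print(np.mean(F,0).round(2),np.std(F,0).round(2))
goal(GB,18)
```

```text
near 422 zmin [60. 61. 61. 61. 63. 66.] t -45.0 -8.0 w -13.7 21.2
far 407 zmin [61. 65. 66. 66. 66. 67.] t 8.1 44.9 w -13.3 19.8
[ 4.5687e+02  1.2287e+02  1.8490e+01 -1.2300e+00 -8.8000e-01  5.2500e+00
 -1.0000e-01  6.4000e-01  4.0000e-02] [0.01 0.   0.01 0.6  0.38 0.55 0.02 0.04 0.03]
t 6.55 p [456.9 122.9  18.5] psi -11.2 q [ 0.19 -0.24  1.85  0.    1.51  0.39] w 8.8 F [-2.39 -0.34  5.24] T [-0.127  0.602  0.026]
 shift tool(mm) [ 0.5 -1.   1.4]  rotvec {0: array([ 0.3, -0.3, -0.8]), 180: array([-179.7,    1.2,   -0.5])}
```

Emit:
move_arm:
  rows: "-0.002 0 0 0 0 0; -0.004 0 0 0 0 0; -0.006 0 0 0 0 0; -0.008 0 0 0 0 0; -0.008 0 0 0 0 0; -0.008 0 0 0 0 0; -0.006 0 0 0 0 0; -0.004 0 0 0 0 0; -0.002 0 0 0 0 0; 0 0 0 0 0 0; 0 0 0 0 0 0"

```text
time: 7.47
tool_pos: [454.2, 122.6, 68.9]
tool_rot: [2.065, 1.561, 0.299]
contact_force: [-0.1, 0.3, -4.7]
gripper_width: 8.5
```

```bash
cat >> h.py <<'E'
def weigh(n=10):
    F=[]
    for i in range(n):
        camera("top");s=state();F.append(np.r_[s["tool_pos"],s["contact_force"],s["torque"],s["joint_torque"]])
    F=np.array(F);print("pos",F.mean(0)[:3].round(2),"F",F.mean(0)[3:6].round(3),"T",F.mean(0)[6:9].round(4),"sd",F.std(0)[3:9].round(2),"jt",F.mean(0)[9:].round(3),"g?",round(-F[:,5].mean()/9.81*1000))
def trayview(c,yaw,n="side",save=None):
    """c: approx grip centre xy; plane of the plate, ball centre"""
    p,d=camera(n);W=grid(n,d);a=np.radians(yaw);e=np.array([np.cos(a),np.sin(a)]);m=np.array([-e[1],e[0]])
    X=W[...,:2]-np.array(c[:2]);t=X@e-70;w=X@m;z=W[...,2]
    g=(t>-45)&(t<50)&(abs(w)<45)&(z>-20)&(z<220)
    Q=np.stack([t,w,z],-1)[g];I=W[g]
    hsv=cv2.cvtColor(p,cv2.COLOR_BGR2HSV)[g]
    return p,Q,I,hsv
E
python3 - <<'E'
from h import *
weigh(10);goal(GB,70)
p,Q,I,hsv=trayview(GB,-11.5)
h=np.histogram(Q[:,2],np.arange(-20,220,6));print([(int(b),int(a)) for a,b in zip(*h) if a])
cv2.imwrite("pics/s6.png",cv2.resize(np.clip(p[170:300,240:380]*1.5,0,255).astype(np.uint8),None,fx=4.5,fy=4.5))
E
```

```text
pos [453.99 122.53  68.43] F [-0.017  0.1   -3.613] T [ 0.0299  0.226  -0.0101] sd [0.57 0.5  0.56 0.03 0.02 0.03] jt [ 0.0000e+00 -3.2146e+01 -4.4029e+01 -7.5000e-02 -2.4700e-01 -1.0000e-03] g? 368
t 7.9667 p [454.1 122.6  68.6] psi -11.2 q [ 0.19 -0.26  1.78  0.    1.61  0.39] w 8.6 F [-0.39 -0.91 -4.08] T [0.057 0.229 0.035]
 shift tool(mm) [-1.4  1.7  0.5]  rotvec {0: array([ 0.3, -0.2, -0.4]), 180: array([-179.7,    0.7,   -0.4])}
[(-8, 14), (-2, 1045), (4, 13), (46, 13), (52, 130), (58, 543), (64, 21), (70, 31), (76, 48), (82, 75), (88, 86), (94, 106), (100, 40), (148, 2), (154, 12), (160, 37), (166, 38), (172, 34), (178, 43), (184, 36), (190, 35), (196, 47), (202, 64), (208, 32)]
```

View pics/s6.png

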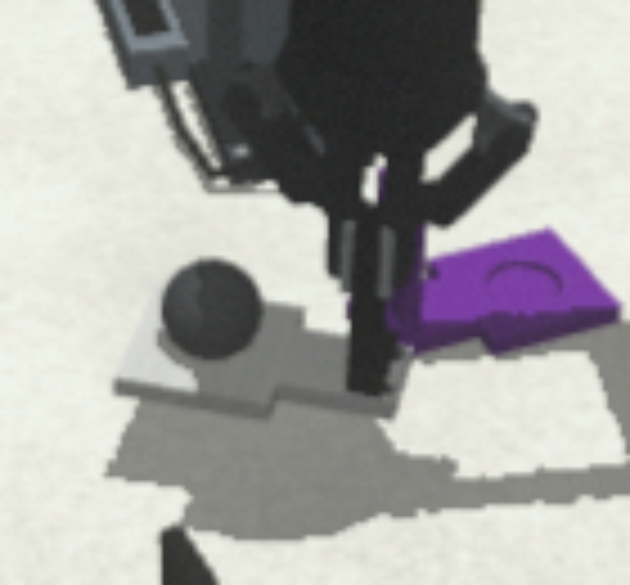

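The tray hangs roughly level with its ball in the pocket (crop (212,308)) and the fingers on the plate (crop (370,260)). I'll take a better weight average and measure the tilt.

```bash
cat >> h.py <<'E'
def level(c,yaw):
    p,Q,I,hsv=trayview(c,yaw)
    b=Q[(Q[:,2]>20)&(abs(Q[:,0])<30)];hi=None
    # plate top: fit plane z=a t+b w+c robustly on points far from ball
    from numpy.linalg import lstsq
    r=np.hypot(Q[:,0],Q[:,1]);k=(Q[:,2]>15)&(r>27)&(abs(Q[:,1])<33)&(Q[:,0]<34)&(Q[:,0]>-45)
    z0=np.median(Q[k&(Q[:,0]>-30),2]);k&=abs(Q[:,2]-z0)<12
    x=np.zeros(3)
    for _ in range(6):
        A=np.c_[Q[k,0],Q[k,1],np.ones(k.sum())];x=lstsq(A,Q[k,2],rcond=None)[0]
        res=Q[:,2]-(Q[:,0]*x[0]+Q[:,1]*x[1]+x[2]);k=(abs(res)<2.5)&(r>24)&(abs(Q[:,1])<36)&(Q[:,0]<36)
    print("plate n",k.sum(),"slope deg x,y",np.degrees(x[:2]).round(2),"top z",x[2].round(1))
    B=I[(r<26)&(res>5)&(res<50)]
    from scipy.optimize import least_squares
    f=least_squares(lambda y:np.linalg.norm(B-y,axis=1)-22.5,B.mean(0)-[0,10,10],loss="soft_l1")
    a=np.radians(yaw);print("ball",f.x.round(1),"res",np.abs(f.fun).mean().round(2),"n",len(B))
    return f.x
E
python3 - <<'E'
from h import *
level((454,122.5),-11.5);level((454,122.5),-11.5);weigh(20)
E
```

```text
plate n 440 slope deg x,y [ 0.25 -0.28] top z 61.3
ball [521.8 106.5  79.7] res 1.04 n 396
plate n 448 slope deg x,y [ 0.55 -0.25] top z 61.4
ball [521.7 106.3  79.6] res 0.95 n 398
pos [454.15 122.56  68.72] F [-0.046  0.059 -3.701] T [0.0452 0.225  0.0016] sd [0.3  0.4  0.5  0.02 0.04 0.03] jt [-0.0000e+00 -3.2094e+01 -4.3982e+01 -7.5000e-02 -2.5100e-01 -1.0000e-03] g? 377
```

Level (about 0.3°), F≈-3.67 N, T≈0.225 N·m. I'll set it down gently and do tray A.

Emit:
move_arm:
  rows: "0.003 0 0 0 0 0; 0.006 0 0 0 0 0; 0.008 0 0 0 0 0; 0.008 0 0 0 0 0; 0.008 0 0 0 0 0; 0.006 0 0 0 0 0; 0.004 0 0 0 0 0; 0.003 0 0 0 0 0; 0.001 0 0 0 0 0"

```text
time: 9.87
tool_pos: [454.4, 122.5, 18.4]
tool_rot: [2.044, 1.562, 0.278]
contact_force: [-5.6, -1.0, 8.5]
gripper_width: 8.3
```

Run:
```python
from h import *
level((454.5,122.5),-11.5);weigh(3)
```

```text
plate n 33 slope deg x,y [23.23  2.57] top z 146.8
ball [508.7 107.7 132.9] res 2.14 n 89
pos [454.44 122.57  18.42] F [-4.49  -0.758  5.359] T [-0.0815  1.2601  0.0656] sd [0.98 0.38 0.54 0.04 0.05 0.03] jt [-1.0500e-01 -2.9009e+01 -4.0630e+01 -1.2900e-01 -2.0330e+00  3.4000e-02] g? -546
```

Emit:
move_arm:
  rows: "0 0 0 0 0 0; 0 0 0 0 0 0; 0 0 0 0 0 0; 0 0 0 0 0 0; 0 0 0 0 0 0; -0.01 0 0 0 0 0; -0.02 0 0 0 0 0; -0.03 0 0 0 0 0; -0.03 0 0 0 0 0; -0.03 0 0 0 0 0; 0 0 0 0 0 0"
  fingers: 0.045

```text
time: 10.98
tool_pos: [453.7, 122.1, 145.3]
tool_rot: [1.972, 1.558, 0.206]
contact_force: [1.4, 0.8, 0.4]
gripper_width: 44.9
```

```bash
sed -i 's/Q\[:,2\]>15)&(r>27)/Q[:,2]>LO)\&(r>27)/; s/^def level(c,yaw):/def level(c,yaw,LO=15):/' h.py
python3 - <<'E'
from h import *
level(GB,-11.5,4);goal(GA,130);weigh(10)
E
```

```text
plate n 429 slope deg x,y [-0.26  0.25] top z 10.7
ball [521.9 106.6  29.3] res 1.04 n 373
t 11.0333 p [453.1 122.  142.7] psi -11.2 q [ 0.19 -0.28  1.67  0.    1.74  0.39] w 44.9 F [-0.11 -0.27  0.33] T [ 0.025  0.018 -0.017]
 shift tool(mm) [  13.7   36.8 -159.5]  rotvec {0: array([-39.7,  -0. ,  -0.6]), 180: array([140.3,  -0.7,   0. ])}
pos [450.74 121.53 136.8 ] F [-0.148 -0.017 -0.442] T [ 0.001   0.0011 -0.0118] sd [0.33 0.29 0.38 0.03 0.04 0.03] jt [ 7.0000e-03 -3.0465e+01 -4.2654e+01  1.0000e-03  1.2000e-02  0.0000e+00] g? 45
```

Emit:
move_arm:
  rows: "0 0.007 -0.028 0 0 0; 0 0.0075 -0.032 0 0 0; 0 0.0075 -0.032 0 0 0; 0 0.0075 -0.032 0 0 0; 0 0.0075 -0.032 0 0 0; 0 0 0 -6.5 0 0; 0 0 0 -6.5 0 0; 0 0 0 -6.5 0 0; 0 0 0 -6.5 0 0; 0 0 0 -6.5 0 0; 0 0 0 -6.5 0 -0.5; 0 0 0 0 0 0"

```text
time: 12.53
tool_pos: [519.2, 274.8, 128.9]
tool_rot: [-1.605, 1.552, -2.66]
contact_force: [0.8, 0.3, -0.1]
gripper_width: 45.0
```

Run:
```python
from h import *
for i in range(3): camera("top")
goal(GA,60)
```

```text
t 12.6833 p [519.2 274.7 129.3] psi 29.1 q [ 0.43  0.07  1.36 -0.    1.72 -0.08] w 44.9 F [-0.45  0.4   0.04] T [-0.029  0.003 -0.032]
 shift tool(mm) [69.3  0.5  3.5]  rotvec {0: array([ 0.6, -0. ,  1. ]), 180: array([-179.4,   -1.6,   -0. ])}
```

Emit:
move_arm:
  rows: "0.02 0 0.002 0.3 0 0.4; 0.025 0 0.001 0.3 0 0.3; 0.02 0 0 0 0 0.3; 0 0 0 0 0 0"

```text
time: 13.02
tool_pos: [521.7, 272.2, 64.9]
tool_rot: [1.553, 1.564, 0.466]
contact_force: [-0.3, -0.3, -0.9]
gripper_width: 45.1
```

Run:
```python
from h import *
fing(GA,28.5,90)
for i in range(2): camera("top")
goal(GA,18)
```

```text
near 220 zmin [105. 107. 107. 107. 108. 108.] t -42.5 -20.6 w -12.3 13.1
far 175 zmin [107. 108. 110. 111. 111. 113.] t 23.1 40.8 w -6.8 13.5
t 13.1667 p [524.1 273.4  70.6] psi 27.9 q [ 0.42  0.06  1.48  0.    1.59 -0.06] w 44.6 F [-0.86 -0.1   0.54] T [-0.014  0.039 -0.002]
 shift tool(mm) [52.5 -5.1  0.1]  rotvec {0: array([-0.6,  0. , -0.8]), 180: array([ 1.794e+02, -1.300e+00, -1.000e-01])}
```

Emit:
move_arm:
  rows: "0.015 -0.004 0 -0.3 0 -0.4; 0.015 -0.002 0 0 0 0; 0.003 0 0 0 0 0"

```text
time: 13.42
tool_pos: [522.3, 272.2, 42.2]
tool_rot: [1.491, 1.554, 0.411]
contact_force: [-0.1, -0.1, -0.4]
gripper_width: 45.2
```

Run:
```python
from h import *
fing(GA,28.5,50)
for i in range(2): camera("top")
goal(GA,18)
```

```text
near 353 zmin [83. 83. 84. 85. 86. 86.] t -45.0 -17.6 w -12.4 17.4
far 336 zmin [84. 86. 87. 87. 88. 88.] t 19.1 44.9 w -16.7 16.5
t 13.5667 p [523.1 272.5  44.2] psi 28.1 q [ 0.42  0.07  1.52 -0.    1.54 -0.07] w 45.1 F [-0.27  0.33  0.57] T [-0.038 -0.002 -0.054]
 shift tool(mm) [26.2 -3.5 -0.3]  rotvec {0: array([-0.4,  0.1, -1.1]), 180: array([ 1.796e+02, -1.700e+00, -1.000e-01])}
```

Emit:
move_arm:
  rows: "0.012 -0.003 0 0 0 -0.6; 0.01 -0.001 0 0 0 -0.3; 0.004 0 0 0 0 0; 0.002 0 0 0 0 0"

```text
time: 13.9
tool_pos: [521.3, 271.4, 16.8]
tool_rot: [1.295, 1.564, 0.214]
contact_force: [0.3, 0.2, 0.8]
gripper_width: 45.1
```

Run:
```python
from h import *
fing(GA,28.5,50)
for i in range(2): camera("top")
goal(GA,18)
```

```text
near 443 zmin [57. 59. 59. 60. 60. 61.] t -44.9 -8.3 w -13.7 18.9
far 503 zmin [60. 60. 61. 63. 64. 64.] t 8.3 44.4 w -17.1 18.2
t 14.05 p [521.5 271.5  17.6] psi 28.1 q [ 0.42  0.09  1.54 -0.    1.5  -0.07] w 45.2 F [0.92 0.53 0.32] T [-0.058 -0.024 -0.054]
 shift tool(mm) [-0.4 -1.1 -0.4]  rotvec {0: array([-0.4,  0.1, -0.4]), 180: array([179.6,  -0.6,  -0.2])}
```

Emit:
move_arm:
  rows: "0.001 -0.001 0 0 0 0; 0.001 0 0 0 0 0; 0 0 0 0 0 0; 0.001 0 0 0 0 0; 0 0 0 0 0 0; 0.001 0 0 0 0 0; 0 0 0 0 0 0"
  fingers: 0.0
  force: 100

```text
time: 14.63
tool_pos: [521.3, 271.3, 16.7]
tool_rot: [1.357, 1.561, 0.277]
contact_force: [-0.6, 1.1, -1.9]
gripper_width: 8.6
```

Emit:
move_arm:
  rows: "-0.002 0 0 0 0 0; -0.004 0 0 0 0 0; -0.006 0 0 0 0 0; -0.008 0 0 0 0 0; -0.008 0 0 0 0 0; -0.008 0 0 0 0 0; -0.006 0 0 0 0 0; -0.004 0 0 0 0 0; -0.002 0 0 0 0 0; 0 0 0 0 0 0; 0 0 0 0 0 0"

```text
time: 15.55
tool_pos: [519.6, 270.6, 67.3]
tool_rot: [1.253, 1.565, 0.173]
contact_force: [-1.2, 0.1, -4.1]
gripper_width: 8.5
```

Run:
```python
from h import *
weigh(3);weigh(20);goal(GA,70);level(GA,28.5)
```

```text
pos [519.41 270.56  66.88] F [-0.657  0.365 -3.608] T [-0.1042  0.1807  0.0196] sd [0.46 0.5  0.7  0.02 0.03 0.02] jt [-0.0000e+00 -4.6500e+01 -4.3789e+01  4.0000e-03 -2.2300e-01  0.0000e+00] g? 368
pos [519.39 270.55  66.83] F [ 0.028  0.103 -3.647] T [-0.1009  0.1787 -0.0044] sd [0.39 0.47 0.58 0.03 0.03 0.03] jt [-0.0000e+00 -4.6491e+01 -4.3780e+01  4.0000e-03 -2.3400e-01  0.0000e+00] g? 372
t 16.7 p [519.5 270.6  67. ] psi 28.1 q [ 0.42  0.06  1.49 -0.    1.59 -0.07] w 8.6 F [-0.04  1.11 -3.01] T [-0.073  0.199 -0.014]
 shift tool(mm) [-3.   1.1 -0.2]  rotvec {0: array([-0.4,  0.1, -0.3]), 180: array([179.6,  -0.5,  -0.2])}
plate n 696 slope deg x,y [-0.   -0.08] top z 61.0
ball [580.6 302.4  79.5] res 0.84 n 557
```

A: F≈-3.65 N, moment about tray y ≈0.205 N·m, against B: F≈-3.67 N, 0.229 N·m. Joint-5 torque agrees with the moments. So A is lighter by roughly 20-40 g on the moment, about equal on the force. I'll carry A: raise first, then turn about 12°.

Emit:
move_arm:
  rows: "-0.004 0 0 0 0 0; -0.008 0 0 0 0 0; -0.012 0 0 0 0 0; -0.014 0 0 0 0 0; -0.015 0 0 0 0 0; -0.015 0 0 0 0 0; -0.014 0 0 0 0 0; -0.012 0 0 0 0 0; -0.010 0 0 0 0 0; -0.006 0 0 0 0 0; -0.003 0 0 0 0 0; 0 0 0 0 0 0"

```text
time: 17.75
tool_pos: [519.3, 270.7, 195.7]
tool_rot: [1.384, 1.559, 0.304]
contact_force: [0.2, 0.3, -3.2]
gripper_width: 8.6
```

Emit:
move_arm:
  rows: "0 0 0 0.5 0 0; 0 0 0 1 0 0; 0 0 0 1.5 0 0; 0 0 0 2 0 0; 0 0 0 2 0 0; 0 0 0 2 0 0; 0 0 0 1.5 0 0; 0 0 0 1 0 0; 0 0 0 0.5 0 0; 0 0 0 0 0 0"

```text
time: 18.58
tool_pos: [516.3, 269.4, 185.6]
tool_rot: [-1.13, 1.566, -2.438]
contact_force: [-0.1, 0.7, -3.9]
gripper_width: 8.6
```

Run:
```python
from h import *
weigh(12);goal((464.3,-285.5,16.2),170);level(state()["tool_pos"],16.5)
```

```text
pos [516.47 269.54 186.3 ] F [ 0.092 -0.013 -3.656] T [-0.0392  0.1883  0.0051] sd [0.5  0.27 0.52 0.03 0.02 0.02] jt [-1.0000e-03 -4.6193e+01 -4.4094e+01 -3.9000e-02 -1.7700e-01  1.1000e-02] g? 373
t 19.1833 p [516.5 269.6 186.5] psi 15.1 q [ 0.42  0.05  1.29 -0.    1.81  0.16] w 8.5 F [ 0.64  0.29 -4.25] T [-0.022  0.159  0.017]
 shift tool(mm) [  17.8 -195.   522.3]  rotvec {0: array([-1.1,  0.1,  0.1]), 180: array([ 1.789e+02,  2.000e-01, -1.000e-01])}
plate n 716 slope deg x,y [-0.23 -0.1 ] top z 180.0
ball [583.8 286.9 198.2] res 0.72 n 591
```

Emit:
move_arm:
  rows: "0 -0.0014 0.0037 0 0 0; 0 -0.0028 0.0075 0 0 0; 0 -0.0042 0.0112 0 0 0; 0 -0.0056 0.015 0 0 0; 0 -0.0063 0.0169 0 0 0; 0 -0.0063 0.0169 0 0 0; 0 -0.0063 0.0169 0 0 0; 0 -0.0063 0.0169 0 0 0; 0 -0.0063 0.0169 0 0 0; 0 -0.0063 0.0169 0 0 0; 0 -0.0063 0.0169 0 0 0; 0 -0.0063 0.0169 0 0 0"

```text
time: 20.23
tool_pos: [495.6, 70.8, 187.1]
tool_rot: [-0.508, 1.565, -1.814]
contact_force: [-0.1, -0.5, -3.0]
gripper_width: 8.9
```

Emit:
move_arm:
  rows: "0 -0.0063 0.0169 0 0 0; 0 -0.0063 0.0169 0 0 0; 0 -0.0063 0.0169 0 0 0; 0 -0.0063 0.0169 0 0 0; 0 -0.0063 0.0169 0 0 0; 0 -0.0063 0.0169 0 0 0; 0 -0.0056 0.015 0 0 0; 0 -0.0042 0.0112 0 0 0; 0 -0.0028 0.0075 0 0 0; 0 -0.0014 0.0037 0 0 0; 0 0 0 0 0 0"

```text
time: 21.15
tool_pos: [472.8, -98.0, 190.4]
tool_rot: [-0.054, 1.558, -1.375]
contact_force: [-0.1, 0.4, -3.2]
gripper_width: 8.4
```

Run:
```python
from h import *
level(state()["tool_pos"],16);camera("top");goal((464.3,-285.5,16.2),180)
```

```text
plate n 312 slope deg x,y [-0.21 -1.05] top z 184.2
ball [540.5 -86.7 202.3] res 1.29 n 272
t 21.25 p [473.1 -96.9 190.4] psi 14.4 q [-0.26 -0.23  1.54 -0.01  1.82 -0.52] w 8.7 F [-0.13  0.82 -3.23] T [ 0.023  0.284 -0.017]
 shift tool(mm) [ 12.6 -55.5 180.3]  rotvec {0: array([-1.8,  0.7,  0. ]), 180: array([ 1.782e+02,  1.000e-01, -1.100e+00])}
```

Emit:
move_arm:
  rows: "0 -0.0012 0.0038 -0.2 0.1 0; 0 -0.0024 0.0076 -0.3 0.1 0; 0 -0.0035 0.0114 -0.3 0.1 0; 0 -0.0047 0.0153 -0.3 0.1 0; 0 -0.0053 0.0172 -0.3 0.1 0; 0 -0.0053 0.0172 -0.2 0.1 0; 0 -0.0053 0.0172 -0.2 0.1 0; 0 -0.0053 0.0172 0 0 0; 0 -0.0053 0.0172 0 0 0; 0 -0.0047 0.0153 0 0 0; 0 -0.0038 0.0124 0 0 0; 0 -0.0032 0.0105 0 0 0"

```text
time: 22.25
tool_pos: [472.5, -271.4, 190.1]
tool_rot: [3.114, 1.569, 1.848]
contact_force: [-0.1, -0.4, -3.9]
gripper_width: 8.5
```

Emit:
move_arm:
  rows: "0 -0.0026 0.0086 0 0 0; 0 -0.0018 0.0057 0 0 0; 0 -0.0012 0.0038 0 0 0; 0 0 0 0 0 0"

```text
time: 22.58
tool_pos: [472.5, -293.6, 189.3]
tool_rot: [-2.844, 1.568, 2.172]
contact_force: [-0.3, 1.1, -4.3]
gripper_width: 8.9
```

Run:
```python
from h import *
weigh(6);goal((464.3,-285.5,16.2),180)
b=level(state()["tool_pos"],16.2);a=np.radians(GY);v=b[:2]-C
print("ball in gauge",v@[np.cos(a),np.sin(a)],v@[-np.sin(a),np.cos(a)])
```

```text
pos [ 472.67 -292.64  189.54] F [ 0.115  0.215 -3.684] T [-0.0611  0.1898  0.0055] sd [0.61 0.46 0.21 0.04 0.01 0.04] jt [-2.5000e-01 -4.2659e+01 -4.4053e+01  1.2700e-01 -1.2900e-01 -1.3000e-02] g? 376
t 22.8833 p [ 472.7 -292.5  189.7] psi 17.5 q [-0.62 -0.03  1.36  0.    1.81 -0.92] w 8.4 F [ 1.02 -0.23 -3.63] T [-0.099  0.195  0.06 ]
 shift tool(mm) [ 9.7 -5.9 -9.2]  rotvec {0: array([ 1.3, -0.2,  0. ]), 180: array([-178.7,   -0. ,   -0.2])}
plate n 205 slope deg x,y [-0.26  0.06] top z 183.6
ball [ 540.1 -276.9  202. ] res 1.36 n 219
ball in gauge 5.177201700483627 -12.897571577047033
```

Emit:
move_arm:
  rows: "0 -0.001 -0.002 0.3 0 0; 0 -0.001 -0.004 0.4 0 0; 0 -0.002 -0.004 0.3 0 0; 0 -0.001 -0.003 0.3 0 0; 0 0 -0.001 0 0 0; 0 0 0 0 0 0; 0 0 0 0 0 0"

```text
time: 23.52
tool_pos: [462.9, -278.0, 190.4]
tool_rot: [3.019, 1.569, 1.73]
contact_force: [-0.3, -0.0, -3.7]
gripper_width: 8.5
```

```bash
cat >> h.py <<'E'
def where(yaw=16.2):
    b=level(state()["tool_pos"],yaw);a=np.radians(GY);v=b[:2]-C
    print("ball in gauge",(v@[np.cos(a),np.sin(a)]).round(1),(v@[-np.sin(a),np.cos(a)]).round(1),"dz",(b[2]-95).round(1))
E
python3 - <<'E'
from h import *
where();goal((464.3,-285.5,16.2),83);where();goal((464.3,-285.5,16.2),83)
E
```

```text
plate n 216 slope deg x,y [-0.5 -0.1] top z 184.3
ball [ 531.3 -262.5  202.3] res 1.49 n 212
ball in gauge 0.8 3.5 dz 107.3
t 23.5667 p [ 462.9 -278.1  190.4] psi 16.1 q [-0.61 -0.07  1.4   0.    1.82 -0.89] w 8.3 F [ 0.05  0.21 -4.2 ] T [0.004 0.183 0.049]
 shift tool(mm) [107.4  -0.7   7.8]  rotvec {0: array([-0.1, -0.1, -0. ]), 180: array([179.9,  -0. ,   0.2])}
plate n 220 slope deg x,y [-0.07  0.13] top z 184.4
ball [ 531.4 -262.9  202.8] res 1.52 n 216
ball in gauge 0.8 3.0 dz 107.8
t 23.6167 p [ 462.9 -278.2  190.3] psi 16.1 q [-0.61 -0.07  1.4   0.    1.82 -0.89] w 8.7 F [ 0.29  0.24 -4.24] T [-0.037  0.224  0.005]
 shift tool(mm) [107.3  -0.7   7.7]  rotvec {0: array([-0.1, -0.1, -0. ]), 180: array([179.9,  -0. ,   0.2])}
```

Emit:
move_arm:
  rows: "0.004 0 0.001 0 0 0; 0.008 0 0.001 0 0 0; 0.012 0 0.001 0 0 0; 0.014 0 0 0 0 0; 0.014 0 0 0 0 0; 0.014 0 0 0 0 0; 0.012 0 0 0 0 0; 0.009 0 0 0 0 0; 0.006 0 0 0 0 0; 0.004 0 0 0 0 0; 0.002 0 0 0 0 0; 0 0 0 0 0 0"

```text
time: 24.62
tool_pos: [462.2, -281.3, 77.3]
tool_rot: [-2.619, 1.563, 2.374]
contact_force: [0.5, 0.5, -3.5]
gripper_width: 8.6
```

Run:
```python
from h import *
where();goal((464.3,-285.5,16.2),83);where();goal((464.3,-285.5,16.2),83)
```

```text
plate n 65 slope deg x,y [-2.15  0.43] top z 71.7
ball [ 531.8 -267.    89.3] res 1.4 n 85
ball in gauge 0.0 -1.1 dz -5.7
t 24.6667 p [ 462.3 -281.4   77.7] psi 16.1 q [-0.61 -0.05  1.58  0.    1.62 -0.89] w 8.2 F [ 0.44 -0.27 -4.04] T [-0.056  0.141  0.047]
 shift tool(mm) [-5.3  0.7  4.5]  rotvec {0: array([-0.1, -0.4,  0.2]), 180: array([179.8,   0.3,   0.6])}
plate n 62 slope deg x,y [ 2.23 -0.62] top z 70.2
ball [ 531.5 -266.5   89.7] res 1.1 n 90
ball in gauge -0.2 -0.5 dz -5.3
t 24.7167 p [ 462.5 -281.5   78.2] psi 16.0 q [-0.61 -0.05  1.58  0.    1.62 -0.89] w 8.6 F [-0.44 -0.41 -2.89] T [-0.044  0.209  0.011]
 shift tool(mm) [-4.8  0.6  4.3]  rotvec {0: array([-0.2, -0.3,  0.2]), 180: array([179.8,   0.3,   0.5])}
```

Emit:
move_arm:
  rows: "-0.002 0 0 0 0 0; -0.001 0 0 0 0 0; -0.001 0 0 0 -0.2 0; 0 0 0 0 0 0; 0 0 0 0 0 0"

```text
time: 25.13
tool_pos: [464.2, -282.6, 86.4]
tool_rot: [0.288, 1.568, -1.002]
contact_force: [0.3, -0.4, -3.0]
gripper_width: 8.6
```

Run:
```python
from h import *
weigh(10)
where();where();goal((464.3,-285.5,16.2),83)
level(GB,-11.5,4)
p,d=camera("top");W=grid("top",d)
print("ball top view",[W[v,u].round(1) for v,u in[(213,409)]])
q,_=camera("side")
cv2.imwrite("pics/f.png",np.hstack([cv2.resize(q[80:280,240:340],(400,600)*1 if 0 else (300,600)),cv2.resize(p[140:260,330:490],(480,360))[:600] if 0 else cv2.copyMakeBorder(cv2.resize(p[140:260,330:490],(480,360)),0,240,0,0,cv2.BORDER_CONSTANT)]))
```

```text
pos [ 464.   -282.51   85.85] F [-0.042  0.118 -3.509] T [-0.0408  0.1931 -0.0078] sd [0.43 0.54 0.53 0.02 0.03 0.03] jt [ 5.0000e-03 -4.1220e+01 -4.3876e+01  1.4500e-01 -1.4600e-01  1.0000e-03] g? 358
plate n 65 slope deg x,y [-6.06 -0.41] top z 82.2
ball [ 533.9 -266.3   98.1] res 1.36 n 142
ball in gauge 2.3 -1.0 dz 3.1
plate n 66 slope deg x,y [-5.18  0.25] top z 81.8
ball [ 533.9 -266.9   98.3] res 1.3 n 142
ball in gauge 2.1 -1.5 dz 3.3
t 25.7333 p [ 464.  -282.5   85.7] psi 16.0 q [-0.61 -0.06  1.57 -0.    1.63 -0.89] w 8.4 F [ 0.5  -0.33 -3.77] T [-0.079  0.211 -0.083]
 shift tool(mm) [ 2.7 -0.5  3. ]  rotvec {0: array([-0.2,  0.1, -0. ]), 180: array([179.8,  -0. ,  -0.2])}
plate n 439 slope deg x,y [ 0.03 -0.3 ] top z 10.6
ball [521.7 106.6  29.3] res 1.0 n 368
ball top view [array([ 529.9, -254.8,  115. ])]
```

View pics/f.png

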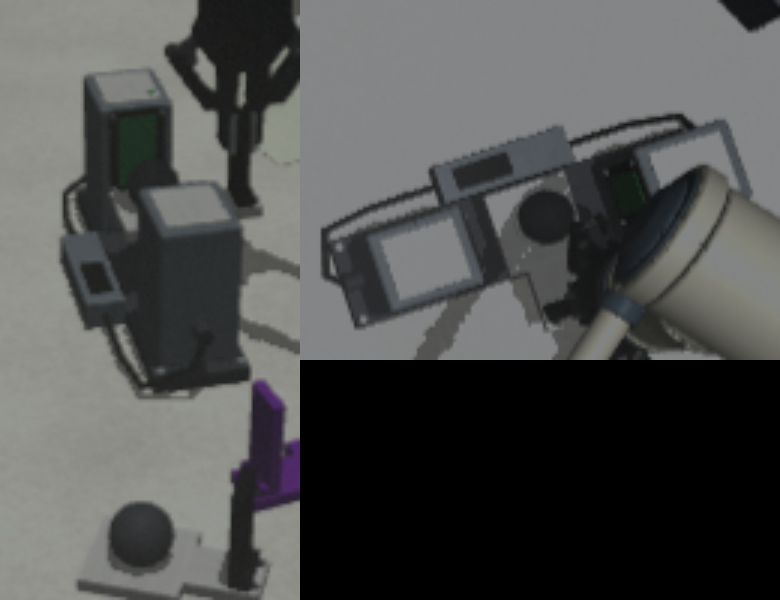

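The ball sits between the heads (right crop (545,217)), and tray B is untouched with its ball in it. The ball is about 3 mm high, so one small correction.

Emit:
move_arm:
  rows: "0.003 -0.001 0 0 0 0; 0.001 0 0 0 0 0; 0 0 0 0 0 0"

```text
time: 26.13
tool_pos: [463.0, -282.9, 81.5]
tool_rot: [0.173, 1.568, -1.118]
contact_force: [-0.1, -0.4, -4.4]
gripper_width: 8.7
```

Run:
```python
from h import *
from scipy.optimize import least_squares
weigh(8)
where();goal((464.3,-285.5,16.2),83)
p,d=camera("top");W=grid("top",d);v,u=np.mgrid[200:226,400:424];Q=W[200:226,400:424];m=np.hypot(u-411.7,v-212.3)<8;B=Q[m];B=B[B[:,2]>90]
f=least_squares(lambda y:np.linalg.norm(B-y,axis=1)-22.5,B.mean(0)-[0,0,10],loss="soft_l1");print("top ball",f.x.round(1),len(B),np.abs(f.fun).mean().round(2))
P=Q[(~m)&(abs(Q[...,2]-75)<8)];print("plate top z near ball",np.median(P[:,2]).round(1) if len(P) else None,len(P))
if len(P)>20:
    A=np.c_[P[:,:2]-P[:,:2].mean(0),np.ones(len(P))];x=np.linalg.lstsq(A,P[:,2],rcond=None)[0];print("slope deg world x,y",np.degrees(x[:2]).round(2))
s=state();print(s["time"],np.abs(s["dq"]).max().round(4))
```

```text
pos [ 463.09 -282.91   81.75] F [-0.226  0.034 -3.759] T [-0.0457  0.2114 -0.0019] sd [0.54 0.46 0.55 0.04 0.03 0.03] jt [-5.0000e-03 -4.1144e+01 -4.3834e+01  1.4900e-01 -1.5600e-01  0.0000e+00] g? 383
plate n 64 slope deg x,y [-9.5  -0.11] top z 80.2
ball [ 534.  -265.8   93.9] res 1.44 n 120
ball in gauge 2.5 -0.5 dz -1.1
t 26.5833 p [ 463.2 -282.9   81.9] psi 16.1 q [-0.61 -0.06  1.58 -0.    1.62 -0.89] w 8.7 F [ 0.29 -0.13 -3.53] T [-0.015  0.134 -0.012]
 shift tool(mm) [-1.1  0.4  2.8]  rotvec {0: array([-0.1,  0.2, -0. ]), 180: array([ 1.799e+02, -1.000e-01, -3.000e-01])}
top ball [ 533.3 -265.7   92.4] 201 1.52
plate top z near ball 73.8 238
slope deg world x,y [ 0.39 -0.53]
26.6333 0.0146
```

```bash
python3 -c "
from h import *
s=state();print(s['time'],s['tool_pos'],s['dq'].round(3),s['gripper_width']);print(bot.finish_job())"
```

```text
26.6333 [ 463.15517819 -282.93815852   81.87134391] [ 0.001 -0.     0.001  0.002  0.002  0.015] 8.420559897176592
the job is handed in; nothing more can be done
None
```

I lifted both trays and judged the one farther to the robot's left (A) to hold the lighter ball. I set the other tray (B) back on the bench and handed the job in with A held level in the micrometer beam. The job reports no verdict.

**Which is lighter:** The force readings could not separate the two trays: A gave 3.65 N and B gave 3.67 N, each good to about 0.1 N. The moment readings could: about 0.20 N·m for A against 0.23 N·m for B, so B's ball is about 20–40 g heavier. I went with the moments.

**Ball position:** The last camera checks from both views put the ball within about 2.5 mm of the beam's middle in gauge x. It was within 1 mm along the beam and about 1–3 mm below the middle in height.

**Level and steady:** The top view and the tool pose put the tray within about 0.7° of level, and the arm was nearly still. The side camera's plate fit read up to 9.5° at the end. I discounted it because a head hides most of the plate there, leaving only about 65 points.

**Tray B:** It stood flat with its ball in the pocket at the last check, shortly before the final small correction to A.

**Height disagreement:** The reported TCP height read about 37 mm lower than the fingertips seen in the camera. I used the camera for all heights.

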